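# Set out the pastry sampler on the serving board

## Robot

A 6-joint arm with a two-finger parallel gripper is mounted at the origin on the work surface. World frame = base frame: x ahead of the robot, y to its left, z up, the work surface at z = 0. Lengths are in m, angles in rad, forces in N, time in s.
With the tool pointing down it reaches from about 0.225 to 0.875 m from the base axis. Payload 3.4 kg.
Tool frame: the origin (TCP) lies at the very end of the fingers, on their centre line; the grasp point (between the pads) lies 19 mm behind it; z points along the fingers, y is the line along which they close (so a half turn about z gives the same grasp; the last joint's range is limited). The gripper opens to 85 mm and grips with 20 to 120 N. Pads are 22 mm wide; open, the fingers measure 114 mm over their backs; the gripper's body (76 mm by 85 mm) begins 54 mm behind the grasp point. The pads swing forward as they close: fully open they stand 13 mm farther back than shut.
Start: joints at [-1.42, 0.276, 1.505, -0, 1.361, -0.121], TCP at [0.154, -0.554, 0.231] pointing down, gripper open.
Joint ranges: [-2.89, 2.89], [-0.75, 2.08], [0.22, 2.7], [-1.18, 4.32], [0.11, 2.71], [-2.7, 2.7]. Speed limits (rad/s): [2.57, 2.57, 3.14, 3.14, 3.14, 3.14].

## Interface

Orientations are given as a rotation vector (axis times angle).
In Python, from cell import status, cams, job gives the robot as it stands.
- The arm moves only by the shell command python3 -m jog 'ROWS' [FORCE]. ROWS is text: rows parted by semicolons, each of 7 numbers parted by spaces: the shift along the tool's x, y, z in mm, then the turn, a rotation vector about the tool's x, y, z in degrees, then the finger opening in mm, from 0 to 85.4. In form: tx ty tz rx ry rz claw; .... A call has 1 to 12 rows; each row shifts and turns the commanded pose from where the row before left it, along the tool's axes as they then stand; what a row does not reach is not made up. A row lasts 1/12 s, in which the tool goes at most 41.7 mm and 7.16 degrees, less where a joint would pass 70% of its speed; a pose out of reach is approached as far as the arm can. A call is refused whole if a number of a shift passes 41.7 or a number of a turn 7.16, either way. A call with a gripper value outside its range is refused whole. The fingers move at their own pace and stop on an object; FORCE is the grip in N (left out, the last holds). Time passes only in rows, so rows that do not move let the fingers close. It gives the time, the measured TCP pose, the force, the opening and the grip force at its end, in the units of the state.
- status.state(): the state, without advancing time (a new reading comes with each control period).
- cams.get_image(name): name is "scene" or "top" or "wrist"; returns a dict with "color" (384x512x3 uint8, red, green, blue), "camera_matrix" (3x3 intrinsics, pixels), "R" (3x3) and "t" (3): a world point X has camera coordinates R X + t. Camera axes: x right, y down, z forward; pixel columns grow to the right and rows downward; lengths in m; the calibration is good to about 2 mm. A picture is of the moment at which its call begins. There is no depth.
- job.sign_off(): hands the job in; it is judged then, once.
The state is a dict: "time": time; "q": joint angles; "qvel": joint speeds; "tau": joint torques, N m; "position": TCP position; "tool_rot": TCP orientation; "contact_force": force on the tool from outside, world axes, zero at the start; "wrist_torque": the same for the moment, N m; "grip_width": finger opening in m; "finger_force": force on a finger pad.
Only numpy, scipy, OpenCV 4.12 (cv2) and the standard library are available. Lean on these libraries where they do the work, as an engineer would, in place of code of your own. Each camera call takes 0.05 s, during which the arm holds its last target. There are 200 camera calls.

## Task

Set out the sampler in one line along the middle of the wooden serving board: the large round tart upright at the centre of the board, the oblong finger cake lying across the board between the tart and the board's handle, and the square cake, squared up with the board, on the tart's other side, with gaps of about 3 cm on either side of the tart. Set the small round tartlet upright and centred on top of the square cake, and leave the steel cutter ring where it stands on the baking sheet.

Things in the scene. Friction and masses are not known exactly. Their poses are not given: they have to be found in the camera images.
- board: Wooden serving board, fixed on the table left or right of the robot, at any yaw: flat slab 280 mm long (its x), 140 mm wide (its y), 18 mm thick. A 36 to 44 mm wide handle with round end and dark hole sticks out 66 mm from the middle of its -x end. Origin: centre of the slab's underside (handle not counted), on the table at z = 0; top at z = 18 mm.
- sheet: Flat dark-steel baking sheet without rim, fixed on the table on the other side from the board, 300 mm (x) by 290 mm (y), 4 mm thick. All four pastries and the cutter ring start on it. Origin: centre of the underside.
- tart: Large round tart: fluted brown crust, 60 mm diameter, 24 mm high, white sugared flat top with a dark star; sides practically straight, rigid, about 60 g. Origin: centre of the underside; z up.
- finger: Oblong finger cake: brown bar 84 mm long (its x), 28 mm wide (its y), 24 mm high, white stripe on top; rigid, about 50 g. Origin: centre of the underside; z up.
- square: Square dark-brown cake with a white filling line, 50 mm by 50 mm (sides along its x and y), 24 mm high, flat top; rigid, about 60 g. Origin: centre of the underside; z up.
- tartlet: Small round tartlet: fluted brown crust, 40 mm diameter, 22 mm high, white top with a dark berry standing 2.5 mm proud at its centre (look only); sides practically straight, rigid, about 30 g. Origin: centre of the underside; z up.
- cutter: Steel cutter ring, open tube, 40 mm outer diameter, 28 mm high, standing near the middle of the sheet among the pastries; not to be moved. Origin: centre of the underside; z up.
Things that resemble listed ones, but are neither listed nor needed, are in the scene too. What is shaped like the square but yellow is not meant.

How it is judged:
By the outcome, as a careful person would: the job done as asked, in the order asked, and still so for the second after the job is handed in, with the robot touching nothing.
It also fails if it takes over 96 s, if anything falls off the work surface, if the arm or the gripper's body presses on something with over 40 N, if the wrist force passes 120 N, or if a joint passes its speed limit or range.

## Working session

There is one attempt and no reset: what is moved stays moved. The work goes in short steps, Python scripts to look and compute and a shell command to move; the robot and the scene stay as the last step left them, time stands still between calls to the robot, and variables do not carry over. Pictures are saved under pics/ and viewed, at most 14 in all, crops included, and the job is handed in when it is done.

```bash
ls; mkdir -p pics; python3 - <<'E'
from cell import status,cams
import cv2,numpy as np
s=status.state();print(s)
for n in("scene","top","wrist"):
    d=cams.get_image(n);cv2.imwrite(f"pics/{n}0.png",d["color"][:,:,::-1]);np.savez(f"pics/{n}0.npz",**d)
    print(n,d["camera_matrix"].tolist(),np.round(-d["R"].T@d["t"],3),np.round(d["R"],3).tolist())
a=cv2.imread("pics/top0.png");b=cv2.imread("pics/scene0.png")
E
```

```text
pics
{'time': 0.0, 'q': array([-1.41999098e+00,  2.76617630e-01,  1.50615191e+00, -1.73442935e-05,
        1.36068266e+00, -1.20986894e-01]), 'qvel': array([ 0.00207375, -0.00043588, -0.0001806 , -0.00177627,  0.00192058,
        0.00143418]), 'tau': array([ 3.55071519e-03, -4.16766322e+01, -2.45805520e+01,  2.79427140e-04,
        1.11280294e-02, -6.83318618e-06]), 'position': array([ 0.15427929, -0.55336513,  0.23041932]), 'tool_rot': array([-3.11078547e+00, -4.25371175e-01,  7.01431302e-05]), 'contact_force': array([ 0.10574064, -0.90898845,  0.10310534]), 'wrist_torque': array([-0.01498873,  0.00317799,  0.02099515]), 'finger_force': 0.0, 'grip_width': 0.08568163482212295}
scene [[399.8960130981715, 0.0, 260.52383741214265], [0.0, 399.8960130981715, 188.1083686403686], [0.0, 0.0, 1.0]] [ 1.047 -0.251  0.772] [[0.472, 0.882, -0.008], [0.704, -0.382, -0.599], [-0.532, 0.277, -0.8]]
top [[411.70533997346405, 0.0, 256.68741266614063], [0.0, 411.70533997346405, 191.26238142880126], [0.0, 0.0, 1.0]] [0.481 0.025 1.065] [[0.005, -1.0, 0.003], [-0.997, -0.005, -0.083], [0.083, -0.003, -0.997]]
wrist [[269.47850535499396, 0.0, 251.46597278708623], [0.0, 269.47850535499396, 187.6012168775691], [0.0, 0.0, 1.0]] [ 0.228 -0.533  0.373] [[0.269, -0.963, -0.001], [-0.919, -0.257, 0.3], [-0.289, -0.08, -0.954]]
```

View pics/top0.png

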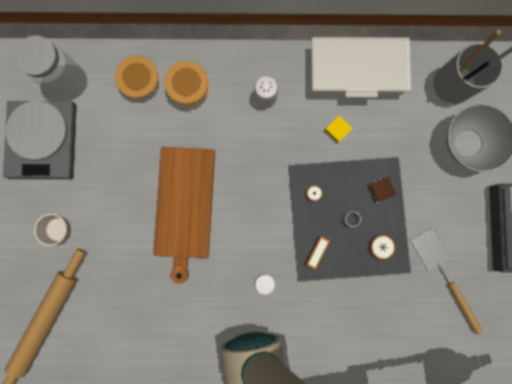

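View pics/scene0.png

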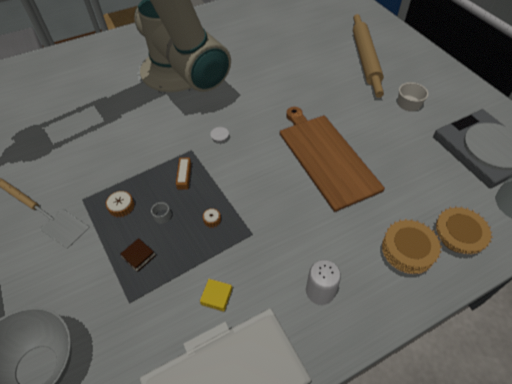

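View pics/wrist0.png

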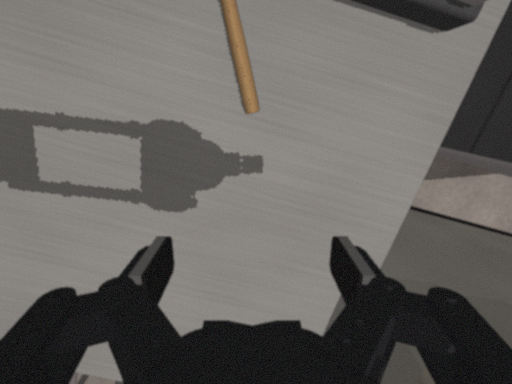

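The top view shows the sheet on the right at (350,219). On it are the tart (382,247), square (383,189), tartlet (314,193), cutter (353,219) and finger (318,252). The board is on the left at (184,203), with its handle towards the robot at (180,270).

Lookalikes:
- **Orange pies:** (137,77) and (187,84)
- **White lid:** (265,284)
- **Yellow square:** (339,129)
- **Round cups:** (51,230)

The wrist view shows only table and the start pose.

```bash
cat > h.py <<'E'
import numpy as np,cv2
from scipy.spatial.transform import Rotation as Ro
from cell import status,cams
def grab(n,f):
    d=cams.get_image(n);cv2.imwrite(f"pics/{f}.png",d["color"][:,:,::-1]);np.savez(f"pics/{f}.npz",**d);return dict(d)
def load(f):return dict(np.load(f"pics/{f}.npz"))
def ray(d,p):
    v=np.linalg.inv(d["camera_matrix"])@np.array([p[0],p[1],1.]);v=d["R"].T@v
    return -d["R"].T@d["t"],v/np.linalg.norm(v)
def plane(d,p,z):
    c,v=ray(d,p);return c+v*(z-c[2])/v[2]
def tri(d1,p1,d2,p2):
    c1,v1=ray(d1,p1);c2,v2=ray(d2,p2)
    s=np.linalg.lstsq(np.c_[v1,-v2],c2-c1,rcond=None)[0]
    a,b=c1+s[0]*v1,c2+s[1]*v2;return (a+b)/2,np.linalg.norm(a-b)
def proj(d,X):
    x=d["camera_matrix"]@(d["R"]@np.array(X)+d["t"]);return x[:2]/x[2]
def go(x,y,z=None,yaw=None):
    "shift in mm in tool axes (after turning), and turn about tool z in deg; yaw = world direction (deg) of tool y, mod 180"
    s=status.state();R=Ro.from_rotvec(s["tool_rot"]).as_matrix();p=s["position"];t=0
    if yaw is not None:
        cur=np.degrees(np.arctan2(R[1,1],R[0,1]));t=-(((yaw-cur)+90)%180-90)
    R2=R@Ro.from_rotvec([0,0,np.radians(t)]).as_matrix()
    D=np.array([x,y,p[2] if z is None else z])-p
    print("turn rz",round(t,1),"shift tool mm",np.round(1000*R2.T@D,1),"q6",round(s["q"][5],2),"tilt",np.round(R[:,2],3),"t",round(s["time"],2))
def blobs(m,amin=20):
    for c in cv2.findContours(m.astype(np.uint8),cv2.RETR_EXTERNAL,cv2.CHAIN_APPROX_NONE)[0]:
        if cv2.contourArea(c)>=amin:
            r=cv2.minAreaRect(c);yield np.array(r[0]),cv2.contourArea(c),r,c
E
python3 - <<'E'
from h import *
t,s=load("top0"),load("scene0")
for n,d,box in(("top",t,(285,150,415,285)),("scene",s,(80,145,255,295))):
    h=cv2.cvtColor(d["color"],cv2.COLOR_RGB2HSV).astype(int);x0,y0,x1,y1=box
    m=np.zeros(h.shape[:2],bool);m[y0:y1,x0:x1]=1
    for k,q in(("white",m&(h[...,2]>160)&(h[...,1]<90)),("brown",m&(h[...,1]>95)&(h[...,2]>35)&((h[...,0]<22)|(h[...,0]>170)))):
        for c,a,r,_ in blobs(q,12): print(n,k,np.round(c,1),a,np.round(r[1],1),np.round(plane(d,c,.028),3))
h=cv2.cvtColor(t["color"],cv2.COLOR_RGB2HSV).astype(int)
m=(h[...,1]>95)&(h[...,0]<22);m[:,:150]=0;m[:,222:]=0;m[:140]=0;m[290:]=0
for c,a,r,ct in blobs(m,200):
    print("board",c,a,np.round(cv2.boxPoints(r),1).tolist(),[np.round(plane(t,p,.018),3).tolist() for p in cv2.boxPoints(r)])
a=cv2.resize(t["color"][150:285,285:415],None,fx=3,fy=3);b=cv2.resize(s["color"][145:295,80:255],(400,343))
o=np.zeros((410,800,3),np.uint8);o[:405,:390]=a[:,:390];o[:343,400:]=b
cv2.imwrite("pics/crop1.png",o[:,:,::-1])
go(.45,-.27,.3,0)
E
```

```text
top white [318.  252.5] 196.0 [ 7.6 28.6] [ 0.414 -0.132  0.028]
top white [382.5 247. ] 360.5 [22. 21.] [ 0.429 -0.293  0.028]
top white [314.5 192.5] 138.0 [13. 13.] [ 0.565 -0.124  0.028]
top brown [317.4 252.2] 397.5 [12.5 34. ] [ 0.415 -0.13   0.028]
top brown [374.9 246.1] 38.0 [12.2 23.3] [ 0.431 -0.274  0.028]
top brown [382.3 189.1] 329.0 [18.5 20.1] [ 0.574 -0.296  0.028]
scene white [210.5 214.5] 80.5 [ 9. 11.] [ 0.565 -0.126  0.028]
scene white [118.  200.5] 232.0 [15. 20.] [ 0.43  -0.296  0.028]
scene white [182.4 170.1] 79.5 [ 4.8 20.6] [ 0.416 -0.134  0.028]
scene brown [136.  252.5] 451.0 [20.5 24.7] [ 0.577 -0.3    0.028]
scene brown [211.8 219.7] 80.0 [14.7 18.2] [ 0.579 -0.129  0.028]
scene brown [120.2 206.2] 145.0 [20.4 27.6] [ 0.447 -0.296  0.028]
scene brown [183.1 173. ] 377.0 [13.4 33. ] [ 0.425 -0.136  0.028]
board [182.93087769 215.28440857] 6072.5 [[151.60000610351562, 281.3999938964844], [159.89999389648438, 145.8000030517578], [214.3000030517578, 149.1999969482422], [205.89999389648438, 284.70001220703125]] [[0.34, 0.284, 0.018], [0.684, 0.272, 0.018], [0.676, 0.132, 0.018], [0.333, 0.148, 0.018]]
turn rz -74.4 shift tool mm [283.6 295.7 -69. ] q6 -0.12 tilt [-0.     0.001 -1.   ] t 0.15
```

View pics/crop1.png

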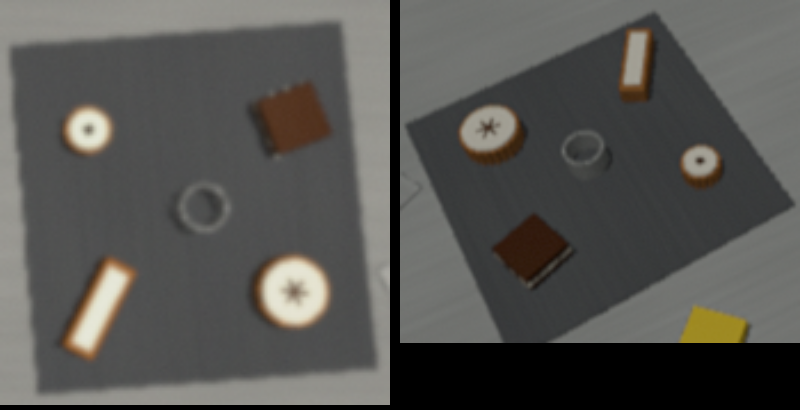

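The crop confirms the choice: white star tart at lower right, brown-rimmed bar, small tartlet with a dot, and brown square with a white line. The cutter is in the middle and the yellow block is off the sheet. Both views agree on the x,y positions at z≈0.028. Next I move to a hover with the tool axes aligned to the world.

```bash
python3 -m jog '0 0 0 0 0 5.2 85; 0 0 0 0 0 5.2 85; 0 0 0 0 0 5.2 85; 15 -16 0 0 0 0 85; 27 -29 0 0 0 0 85; 27 -29 0 0 0 0 85; 27 -29 0 0 0 0 85; 27 -29 0 0 0 0 85; 27 -29 0 0 0 0 85; 27 -29 0 0 0 0 85; 27 -29 0 0 0 0 85; 27 -29 0 0 0 0 85' 60
python3 -m jog '27 -29 0 0 0 0 85; 25 -29 0 0 0 0 85; 13 -16 0 0 0 0 85; 0 0 0 0 0 0 85; 0 0 0 0 0 0 85'
python3 - <<'E'
from h import *
d=grab("wrist","w1"); go(.45,-.23,.23,-90)
print(-d["R"].T@d["t"])
for n,p in dict(tart=(.43,-.295,.028),finger=(.415,-.133,.028),square=(.576,-.298,.028),tartlet=(.565,-.125,.026),cutter=(.5,-.22,.03)).items(): print(n,proj(d,p).round())
E
```

```text
time: 1.15
position: [0.3863, -0.3043, 0.2312]
tool_rot: [3.142, -0.001, -0.0]
contact_force: [1.7, -0.3, 1.1]
grip_width: 0.0848
finger_force: 0.0
time: 1.57
position: [0.4508, -0.2312, 0.231]
tool_rot: [3.141, 0.004, -0.001]
contact_force: [-0.9, -0.4, -0.4]
grip_width: 0.0851
finger_force: 0.0
turn rz 0.0 shift tool mm [-0.2 -2.1  1. ] q6 0.96 tilt [-0.001 -0.    -1.   ] t 1.62
[ 0.52746925 -0.23055235  0.37303681]
tart [299. 180.]
finger [178. 190.]
square [309.  59.]
tartlet [162.  69.]
cutter [243. 126.]
```

View pics/w1.png

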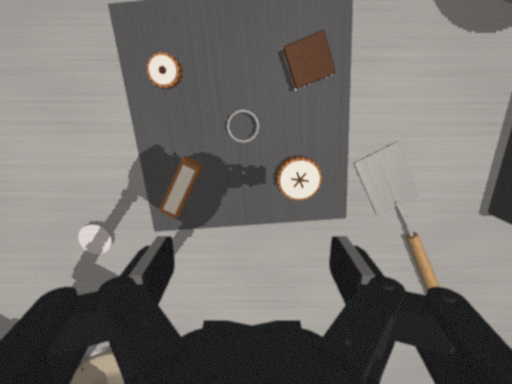

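The w1 view shows the tart (300,179), square (309,60), tartlet (163,70), finger (180,187, in shadow) and cutter (243,126). All of them land where the earlier measurements predict.

```bash
cat >> h.py <<'E'
def dets(d,zs,rad):
    "white/brown blobs near predicted points"
    h=cv2.cvtColor(d["color"],cv2.COLOR_RGB2HSV).astype(int);out={}
    W=(h[...,2]>110)&(h[...,1]<90);B=(h[...,1]>95)&(h[...,2]>28)&((h[...,0]<22)|(h[...,0]>165))
    for n,(P,k) in zs.items():
        c=proj(d,P);m=np.zeros(W.shape,np.uint8);cv2.circle(m,tuple(int(v) for v in c),rad[n],1,-1)
        q=(W if k=="w" else B if k=="b" else (W|B))&(m>0)
        bl=max(blobs(q,5),key=lambda b:b[1],default=None)
        if bl:out[n]=bl
    return out
E
python3 - <<'E'
from h import *
t,s,w=load("top0"),load("scene0"),load("w1")
Z=dict(tart=((.43,-.295,.028),"w"),finger=((.415,-.133,.028),"wb"),square=((.576,-.298,.028),"b"),tartlet=((.565,-.125,.026),"w"))
D={k:dets(d,Z,dict(tart=r,finger=r*1.2//1,square=r,tartlet=int(r*.75)) if 0 else dict(tart=r,finger=int(r*1.2),square=r,tartlet=int(r*.75))) for k,d,r in(("t",t,18),("s",s,18),("w",w,32))}
for n in Z:
    if n not in D["w"]: print(n,"missing");continue
    c={k:D[k][n][0] for k in D};r=D["w"][n][2]
    b=cv2.boxPoints(r);z=Z[n][0][2]
    g=np.array([plane(w,p,z)[:2] for p in b]);e=[g[1]-g[0],g[2]-g[1]]
    print(n,"w px",c["w"].round(1),"plane",plane(w,c["w"],z).round(4),"top",plane(t,c["t"],z).round(4),"tri w-s",[np.round(v,4) for v in tri(w,c["w"],s,c["s"])],"tri t-s",[np.round(v,4) for v in tri(t,c["t"],s,c["s"])],
     "sides mm",[round(1000*np.linalg.norm(v),1) for v in e],"ang",[round(np.degrees(np.arctan2(v[1],v[0]))%180,1) for v in e])
E
```

```text
tart w px [299.5 180. ] plane [ 0.4295 -0.2952  0.028 ] top [ 0.43   -0.2958  0.028 ] tri w-s [array([ 0.4292, -0.2952,  0.027 ]), np.float64(0.0004)] tri t-s [array([ 0.4302, -0.2953,  0.0283]), np.float64(0.0007)] sides mm [np.float64(50.7), np.float64(55.5)] ang [np.float64(90.2), np.float64(4.5)]
finger w px [180.4 186.7] plane [ 0.4197 -0.136   0.028 ] top [ 0.4152 -0.1302  0.028 ] tri w-s [array([ 0.4167, -0.1337,  0.0181]), np.float64(0.0008)] tri t-s [array([ 0.4141, -0.1329,  0.0143]), np.float64(0.0013)] sides mm [np.float64(87.6), np.float64(28.2)] ang [np.float64(152.4), np.float64(64.7)]
square w px [309.3  58.9] plane [ 0.5764 -0.2983  0.028 ] top [ 0.5742 -0.2957  0.028 ] tri w-s [array([ 0.5768, -0.2994,  0.0245]), np.float64(0.0007)] tri t-s [array([ 0.5746, -0.299 ,  0.0203]), np.float64(0.002)] sides mm [np.float64(49.3), np.float64(50.5)] ang [np.float64(107.0), np.float64(24.7)]
tartlet w px [162.1  69.3] plane [ 0.5648 -0.1249  0.026 ] top [ 0.5649 -0.1255  0.026 ] tri w-s [array([ 0.5649, -0.1248,  0.0253]), np.float64(0.0003)] tri t-s [array([ 0.5651, -0.1253,  0.0257]), np.float64(0.0007)] sides mm [np.float64(32.6), np.float64(32.3)] ang [np.float64(146.7), np.float64(64.8)]
```

```bash
python3 -m jog '-5 16 0 0 0 0 85; -8 24 0 0 0 0 85; -8 24 20 0 0 0 85; 0 0 35 0 0 0 80; 0 0 35 0 0 0 80; 0 0 35 0 0 0 76; 0 0 35 0 0 0 76; 0 0 20 0 0 0 76; 0 0 12 0 0 0 76; 0 0 0 0 0 0 76; 0 0 0 0 0 0 76'
python3 - <<'E'
from h import *
d=grab("wrist","w2"); go(.4295,-.2953,.004,-90)
E
```

```text
time: 2.53
position: [0.4284, -0.297, 0.0389]
tool_rot: [-3.141, 0.004, 0.002]
contact_force: [1.8, -0.2, -0.9]
grip_width: 0.0762
finger_force: 0.0
turn rz -0.1 shift tool mm [ 0.3 -2.1 35.8] q6 0.83 tilt [ 0.    -0.001 -1.   ] t 2.58
```

View pics/w2.png

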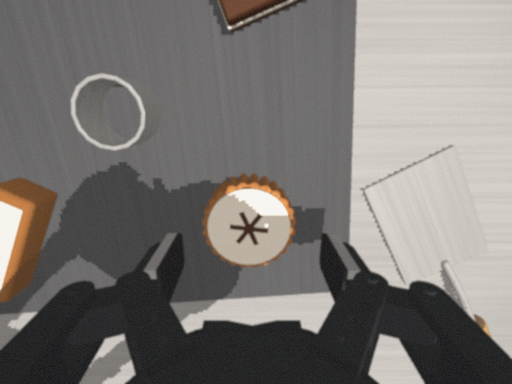

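The w2 view shows the tart centred between the fingers at (250,228), with clear space on both sides. I'll grasp it.

```bash
python3 -m jog '0 -2 15 0 0 0 76; 0 0 12 0 0 0 76; 0 0 7 0 0 0 76; 0 0 0 0 0 0 76; 0 0 0 0 0 0 50; 0 0 0 0 0 0 50; 0 0 0 0 0 0 50; 0 0 0 0 0 0 50; 0 0 0 0 0 0 50; 0 0 0 0 0 0 50' 50
python3 - <<'E'
from h import *
go(.4295,-.2953,.004,-90); d=grab("wrist","w2b")
h=cv2.cvtColor(d["color"],cv2.COLOR_RGB2HSV)
print(d["R"].round(3).tolist(),proj(d,(.4295,-.2953,.028)))
E
```

```text
time: 3.42
position: [0.4302, -0.2949, 0.0068]
tool_rot: [3.14, -0.001, 0.003]
contact_force: [-1.3, 0.4, 6.5]
grip_width: 0.0574
finger_force: 53.6
turn rz -0.0 shift tool mm [-0.7  0.4  2.8] q6 0.84 tilt [ 0.002 -0.002 -1.   ] t 3.42
[[0.0, -1.0, 0.003], [-0.955, 0.001, 0.298], [-0.298, -0.003, -0.955]] [252.89414394 260.47344092]
```

```bash
python3 -m jog '0 0 -10 0 0 0 50; 0 0 -25 0 0 0 50; 0 0 -35 0 0 0 50; 2 -16 -20 0 0 0 50; 4 -32 -15 0 0 0 50; 5 -36 -15 0 0 0 50; 5 -36 -15 0 0 0 50; 5 -36 -15 0 0 0 50; 5 -36 -15 0 0 0 50; 5 -36 -15 0 0 0 50; 5 -36 -13 0 0 0 50; 5 -36 0 0 0 0 50'
python3 -m jog '5 -36 0 0 0 0 50; 5 -36 0 0 0 0 50; 5 -36 0 0 0 0 50; 5 -36 0 0 0 0 50; 5 -32 0 0 0 0 50; 4 -22 0 0 0 0 50; 2 -8 0 0 0 0 50; 0 0 0 0 0 0 50; 0 0 0 0 0 0 50'
python3 - <<'E'
from h import *
d=grab("wrist","w3"); go(.54,.207,.05,-90)
E
```

```text
time: 4.47
position: [0.4723, 0.0075, 0.202]
tool_rot: [3.141, -0.001, 0.011]
contact_force: [-0.1, 0.1, -0.3]
grip_width: 0.0572
finger_force: 53.5
time: 5.22
position: [0.5014, 0.2113, 0.1985]
tool_rot: [3.14, 0.001, -0.0]
contact_force: [-0.2, -0.4, -0.7]
grip_width: 0.0576
finger_force: 53.5
turn rz -0.0 shift tool mm [ 38.8   3.6 148.4] q6 1.84 tilt [-0.    -0.001 -1.   ] t 5.27
```

View pics/w3.png

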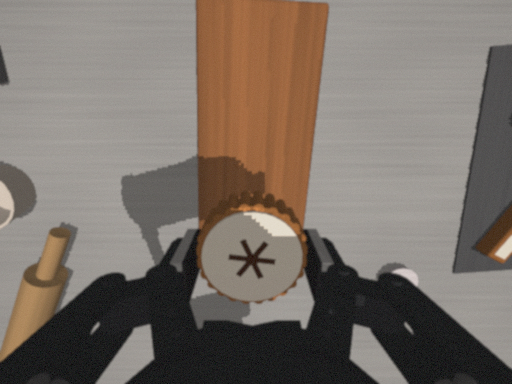

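The w3 view shows the tart held with its star at (252,258). The board's side edges are visible, and its far right corner is at (327,5). I'll slide over the placing spot and grab another frame to measure the board.

```bash
python3 -m jog '10 0 0 0 0 0 50; 18 2 0 0 0 0 50; 10 2 0 0 0 0 50; 0 0 0 0 0 0 50; 0 0 0 0 0 0 50'
cat >> h.py <<'E'
def bmask(d):
    h=cv2.cvtColor(d["color"],cv2.COLOR_RGB2HSV).astype(int)
    m=((h[...,1]>95)&(h[...,0]<22)&(h[...,2]>40)).astype(np.uint8);return m
def edge(d,P,Q,z,n=40,half=9):
    "sub-pixel edge between world points P,Q (top view): samples across the predicted line, returns world points on plane z"
    m=cv2.GaussianBlur(bmask(d).astype(np.float32),(0,0),.8);p,q=proj(d,P),proj(d,Q);u=(q-p)/np.linalg.norm(q-p);nn=np.array([-u[1],u[0]]);o=[]
    ss=np.arange(-half,half+.01,.25)
    for f in np.linspace(.06,.94,n):
        c=p+f*(q-p);X=c+ss[:,None]*nn
        if X.min()<1 or X[:,0].max()>509 or X[:,1].max()>381: continue
        v=cv2.remap(m,X[:,:1].astype(np.float32),X[:,1:].astype(np.float32),1).ravel()-.5
        k=np.where(v[:-1]*v[1:]<0)[0]
        if len(k)==1:
            k=k[0];s=ss[k]+.25*v[k]/(v[k]-v[k+1]);o.append(plane(d,c+s*nn,z)[:2])
    o=np.array(o)
    if len(o)<5: return None
    l=cv2.fitLine(o.astype(np.float32),cv2.DIST_HUBER,0,.001,.001).ravel().astype(float)
    if l[:2]@(np.array(Q)-np.array(P))[:2]<0:l[:2]*=-1
    return l,len(o)
E
python3 - <<'E'
from h import *
w5=grab("wrist","w4");go(.54,.207,.05,-90)
a,b,c,e=[np.array(v) for v in((.403,.282),(.684,.272),(.677,.132),(.397,.142))]  # near-left far-left far-right near-right
for n,d in(("top0",load("top0")),("w3",load("w3")),("w4",w5)):
  for nm,P,Q,z in(("left",a,b,.018),("far",b,c,.018),("right",e,c,0 if n=="top0" else .018),("near",a,e,0)):
    r=edge(d,(*P,z),(*Q,z),z)
    if r is None: print(n,nm,None);continue
    l,k=r;M={"left":(.54,.277),"right":(.54,.137),"far":(.68,.202),"near":(.40,.212)}[nm];M=np.array(M)
    f=l[2:]+l[:2]*((M-l[2:])@l[:2])
    print(n,nm,k,"ang",round(np.degrees(np.arctan2(l[1],l[0])),2),"at",f.round(4))
E
```

```text
time: 5.68
position: [0.5401, 0.2068, 0.198]
tool_rot: [3.141, -0.004, -0.002]
contact_force: [-0.6, 0.9, 0.2]
grip_width: 0.0576
finger_force: 53.5
turn rz -0.1 shift tool mm [9.00e-01 1.00e-01 1.48e+02] q6 1.82 tilt [-0.002 -0.    -1.   ] t 5.73
top0 left 40 ang -2.78 at [0.5399 0.2758]
top0 far 37 ang -92.44 at [0.6798 0.202 ]
top0 right 38 ang -2.72 at [0.5402 0.1403]
top0 near 28 ang -92.61 at [0.401 0.212]
w3 left 37 ang -2.71 at [0.5399 0.275 ]
w3 far None
w3 right 39 ang -2.73 at [0.5401 0.1385]
w3 near 8 ang -92.41 at [0.4002 0.212 ]
w4 left 36 ang -2.68 at [0.5399 0.2748]
w4 far 39 ang -92.74 at [0.6802 0.202 ]
w4 right 34 ang -2.74 at [0.5401 0.1384]
w4 near None
```

```bash
python3 - <<'E'
from h import *
d=load("w4");print(status.state()["position"])
h=cv2.cvtColor(d["color"],cv2.COLOR_RGB2HSV).astype(int);m=((h[...,2]>130)&(h[...,1]<70));m[:200]=0;m[310:]=0;m[:,:195]=0;m[:,310:]=0
b=max(blobs(m),key=lambda b:b[1]);print(b[0],b[2][1],cv2.fitEllipse(b[3])[0]);P=plane(d,cv2.fitEllipse(b[3])[0],.198+.0212);print(P, "rel", P-status.state()["position"])
s=load("scene0")
for z in(.008,.018,.028):
    l,k=edge(s,(.403,.282,z),(.684,.272,z),z);f=l[2:]+l[:2]*((np.array((.54,.275))-l[2:])@l[:2]);print("scene left",z,k,f)
E
```

```text
[0.53937182 0.2071053  0.19797686]
[251.5 255.5] (89.0, 99.0) (251.6708526611328, 255.8269805908203)
[0.54214698 0.20696233 0.2192    ] rel [ 0.00277516 -0.00014297  0.02122314]
scene left 0.008 40 [0.54017049 0.27862132]
scene left 0.018 40 [0.53986017 0.27199769]
scene left 0.028 40 [0.53953728 0.26548543]
```

```bash
python3 - <<'E'
from h import *
for f,z in(("w1",.028),("w2",.028),("w2b",.028),("w3",.1985+.0212),("w4",.2192)):
    d=load(f);h=cv2.cvtColor(d["color"],cv2.COLOR_RGB2HSV).astype(int);m=((h[...,2]>120)&(h[...,1]<75))
    c=(299,180) if f=="w1" else(250,228) if f=="w2" else(252,258)
    k=np.zeros(m.shape,np.uint8);cv2.circle(k,c,26 if f=="w1" else 56,1,-1);m&=k>0;m[:, :0]=0
    b=max(blobs(m),key=lambda b:b[1]);e=cv2.fitEllipse(b[3])
    g=d["color"].min(2).astype(float);kk=np.zeros(m.shape,np.uint8);cv2.circle(kk,c,14,1,-1);M=((g<90)&(kk>0)).astype(np.uint8);mo=cv2.moments(M,True);st=(mo["m10"]/mo["m00"],mo["m01"]/mo["m00"])
    C=-d["R"].T@d["t"];tcp=C-np.array([.0767,.0007,.142])
    print(f,np.round(e[0],1),np.round(e[1],1),plane(d,e[0],z).round(4),"star",np.round(st,1),plane(d,st,z).round(4),"cam",C.round(4))
E
```

```text
w1 [299.3 179.1] [36.9 39.3] [ 0.4307 -0.2948  0.028 ] star [299.6 179.4] [ 0.4302 -0.2952  0.028 ] cam [ 0.5275 -0.2306  0.373 ]
w2 [248.7 226.7] [76.8 82.3] [ 0.4313 -0.295   0.028 ] star [249.3 228.2] [ 0.4303 -0.2954  0.028 ] cam [ 0.5051 -0.2968  0.1809]
w2b [251.9 256.7] [ 91.  100.8] [ 0.4317 -0.2948  0.028 ] star [251.8 258.4] [ 0.4307 -0.2947  0.028 ] cam [ 0.5065 -0.2942  0.149 ]
w3 [253.2 259.6] [ 94.2 103.7] [0.5012 0.2107 0.2197] star [251.8 258.4] [0.5019 0.2115 0.2197] cam [0.578  0.212  0.3406]
w4 [253.1 259. ] [ 93.6 103.2] [0.5403 0.2062 0.2192] star [251.9 258.4] [0.5407 0.2068 0.2192] cam [0.6168 0.2071 0.34  ]
```

```bash
python3 -m jog '0 0 15 0 0 0 50; 0 0 35 0 0 0 50; 0 0 38 0 0 0 50; 0 0 38 0 0 0 50; 0 0 25 0 0 0 50; 0 0 12 0 0 0 50; 0 0 7 0 0 0 50; 0 0 0 0 0 0 50; 0 0 0 0 0 0 50'
python3 -c "
from h import *
print(status.state()['contact_force']);go(.5397,.2067,.0215,-90)"
```

```text
time: 6.48
position: [0.5399, 0.208, 0.0288]
tool_rot: [-3.141, 0.001, -0.001]
contact_force: [0.0, 1.1, -0.2]
grip_width: 0.0575
finger_force: 53.5
[ 0.04074547  1.06619162 -0.21179355]
turn rz -0.0 shift tool mm [-0.2  1.3  7.3] q6 1.82 tilt [ 0.001  0.    -1.   ] t 6.48
```

```bash
python3 -m jog '0 0.5 3 0 0 0 50; 0 0 2 0 0 0 50; 0 0 1 0 0 0 50; 0 0 1 0 0 0 50; 0 0 0 0 0 0 50; 0 0 0 0 0 0 50'; python3 -c "
from h import *
go(.5397,.2067,.0215,-90)"
```

```text
time: 6.98
position: [0.5398, 0.2074, 0.0215]
tool_rot: [3.142, -0.001, 0.001]
contact_force: [-0.1, 0.7, -1.1]
grip_width: 0.0573
finger_force: 53.5
turn rz -0.0 shift tool mm [-0.1  0.7 -0. ] q6 1.82 tilt [ 0. -0. -1.] t 6.98
```

```bash
python3 -m jog '0 0 0.7 0 0 0 50; 0 0 0 0 0 0 50; 0 0 0 0 0 0 50'; python3 -m jog '0 0 0 0 0 0 60; 0 0 0 0 0 0 64; 0 0 0 0 0 0 68; 0 0 0 0 0 0 74; 0 0 0 0 0 0 74; 0 0 -5 0 0 0 74; 0 0 -20 0 0 0 74; 0 0 -35 0 0 0 74; 0 0 -38 0 0 0 74; 0 0 -38 0 0 0 74; 0 0 -38 0 0 0 74; 0 0 -10 0 0 0 74'
python3 - <<'E'
from h import *
d=grab("wrist","w5")
h=cv2.cvtColor(d["color"],cv2.COLOR_RGB2HSV).astype(int);print(proj(d,(.5402,.2067,.042)))
c=tuple(int(v) for v in proj(d,(.5402,.2067,.042)));k=np.zeros(h.shape[:2],np.uint8);cv2.circle(k,c,36,1,-1)
m=(h[...,2]>120)&(h[...,1]<75)&(k>0);b=max(blobs(m),key=lambda b:b[1]);print(b[1],b[2],plane(d,cv2.fitEllipse(b[3])[0],.042))
kk=np.zeros(h.shape[:2],np.uint8);cv2.circle(kk,c,10,1,-1);M=((d["color"].min(2)<90)&(kk>0)).astype(np.uint8);mo=cv2.moments(M,True);print(plane(d,(mo["m10"]/mo["m00"],mo["m01"]/mo["m00"]),.042))
go(.4165,-.134,.2,-60);go(.4165,-.134,.2,62)
E
```

```text
time: 7.23
position: [0.5399, 0.2074, 0.0208]
tool_rot: [-3.142, 0.001, -0.001]
contact_force: [0.6, 0.2, 1.8]
grip_width: 0.0576
finger_force: 53.7
time: 8.23
position: [0.5429, 0.2083, 0.2118]
tool_rot: [-3.139, 0.001, -0.018]
contact_force: [1.1, -0.8, 0.6]
grip_width: 0.0743
finger_force: 0.0
[253.22834019 174.20555577]
1381.5 ((252.60003662109375, 173.70001220703125), (42.0380744934082, 42.48529052734375), 63.43495178222656) [0.54081394 0.20743569 0.042     ]
[0.53753177 0.20777437 0.042     ]
turn rz -30.0 shift tool mm [-280.7  233.1    8.8] q6 1.82 tilt [ 0.012  0.003 -1.   ] t 8.28
turn rz 28.0 shift tool mm [ 49.  361.6   8.8] q6 1.82 tilt [ 0.012  0.003 -1.   ] t 8.28
```

View pics/w5.png

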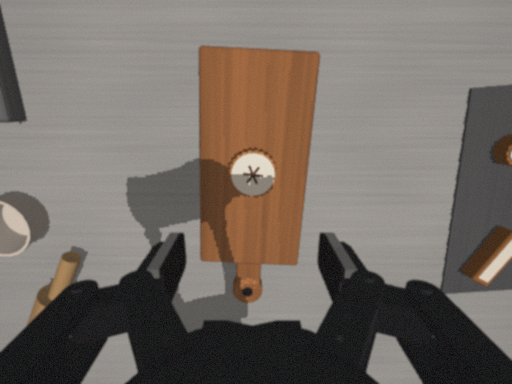

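The w5 view shows the tart upright at mid-board (253,173), with the whole board visible. Next is the finger cake, starting with a view from above it.

```bash
python3 -m jog '0 0 0 0 0 7.1 74; 0 0 0 0 0 7.1 74; 0 0 0 0 0 7.1 74; 0 0 0 0 0 7.1 74; 3 18 0 0 0 0 74; 5 36 0 0 0 0 70; 5 36 0 0 0 0 65; 5 36 0 0 0 0 60; 5 36 0 0 0 0 54; 5 36 0 0 0 0 54; 5 36 0 0 0 0 54; 5 36 0 0 0 0 54'
python3 -m jog '5 36 0 0 0 0 54; 5 36 4 0 0 0 54; 1 19 5 0 0 0 54; 0 0 0 0 0 0 54; 0 0 0 0 0 0 54; 0 0 0 0 0 0 54'
python3 - <<'E'
from h import *
d=grab("wrist","w6");go(.4165,-.134,.03,61.5)
h=cv2.cvtColor(d["color"],cv2.COLOR_RGB2HSV).astype(int)
c=tuple(int(v) for v in proj(d,(.4165,-.134,.028)));print(c)
k=np.zeros(h.shape[:2],np.uint8);cv2.circle(k,c,50,1,-1)
for nm,m in(("white",(h[...,2]>110)&(h[...,1]<80)),("all",((h[...,1]>95)&(h[...,0]<22)&(h[...,2]>30))|((h[...,2]>110)&(h[...,1]<80)))):
    b=max(blobs(m&(k>0)),key=lambda b:b[1]);g=np.array([plane(d,p,.028)[:2] for p in cv2.boxPoints(b[2])]);e=[g[1]-g[0],g[2]-g[1]]
    print(nm,b[0],g.mean(0).round(4),[(round(1000*np.linalg.norm(v),1),round(np.degrees(np.arctan2(v[1],v[0]))%180,1)) for v in e])
E
```

```text
time: 9.28
position: [0.4427, -0.0492, 0.2032]
tool_rot: [3.045, -0.771, -0.004]
contact_force: [-0.1, -0.1, 0.9]
grip_width: 0.0541
finger_force: 0.0
time: 9.78
position: [0.4107, -0.1326, 0.195]
tool_rot: [-3.044, 0.772, 0.002]
contact_force: [0.6, 0.5, -0.3]
grip_width: 0.0539
finger_force: 0.0
turn rz 0.1 shift tool mm [  5.7  -1.1 165.2] q6 1.59 tilt [-0.001  0.001 -1.   ] t 9.83
(250, 166)
white [249.84101868 166.50363159] [ 0.4152 -0.1327] [(np.float64(17.7), np.float64(62.9)), (np.float64(71.1), np.float64(153.3))]
all [249.5 165. ] [ 0.4165 -0.133 ] [(np.float64(28.2), np.float64(61.6)), (np.float64(83.9), np.float64(152.3))]
```

View pics/w6.png

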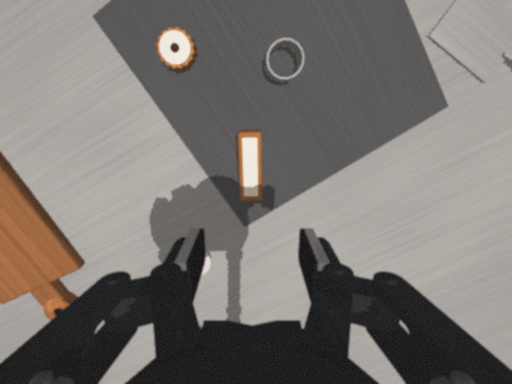

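The w6 view shows the finger cake centred under the gripper at (250,165), aligned to within 1°.

```bash
python3 -m jog '3 -0.5 12 0 0 -0.7 54; 2.5 -0.5 32 0 0 0 54; 0 0 38 0 0 0 50; 0 0 38 0 0 0 50; 0 0 33 0 0 0 50; 0 0 18 0 0 0 50; 0 0 10 0 0 0 50; 0 0 5 0 0 0 50; 0 0 0 0 0 0 50; 0 0 0 0 0 0 50; 0 0 0 0 0 0 50'
python3 -c "
from h import *
go(.416,-.133,.0055,62.3);print(status.state()['position'])"
```

```text
time: 10.75
position: [0.4174, -0.1351, 0.0105]
tool_rot: [3.05, -0.751, 0.003]
contact_force: [0.1, -0.5, 0.3]
grip_width: 0.0503
finger_force: 0.0
turn rz 0.0 shift tool mm [-2.2 -1.3  4.9] q6 1.58 tilt [ 0.002 -0.001 -1.   ] t 10.75
[ 0.41737399 -0.13514733  0.01045456]
```

```bash
python3 -m jog '-1 -1 3 0 0 0 50; 0 0 1 0 0 0 50; 0 0 0 0 0 0 42; 0 0 0 0 0 0 36; 0 0 0 0 0 0 30; 0 0 0 0 0 0 22; 0 0 0 0 0 0 20; 0 0 0 0 0 0 20; 0 0 0 0 0 0 20; 0 0 0 0 0 0 20' 50
python3 - <<'E'
from h import *
go(.416,-.133,.0055,62.3);print(status.state()['position'])
E
```

```text
time: 11.58
position: [0.4162, -0.134, 0.006]
tool_rot: [3.05, -0.753, 0.001]
contact_force: [-0.1, 0.0, 5.7]
grip_width: 0.0272
finger_force: 50.5
turn rz -0.0 shift tool mm [-0.6 -0.8  0.5] q6 1.58 tilt [ 0.001 -0.    -1.   ] t 11.58
[ 0.41616124 -0.13399285  0.00597425]
```

```bash
python3 -m jog '0 0 -8 0 0 0 20; 0 0 -20 0 0 0 20; 0 0 -30 0 0 -3 20; 0 0 -30 0 0 -7.1 20; 0 0 -20 0 0 -7.1 20; 0 0 -10 0 0 -7.1 20; 0 0 -10 0 0 -7.1 20; 0 0 -5 0 0 -7.1 20; 0 0 0 0 0 -7.1 20; 0 0 0 0 0 -7.1 20; 0 0 0 0 0 -7.1 20; 0 0 0 0 0 -7.1 20'
python3 -m jog '0 0 0 0 0 -7.1 20; 0 0 0 0 0 -7.1 20; 0 0 0 0 0 -7.1 20; 0 0 0 0 0 -7.1 20; 0 0 0 0 0 -7.1 20; 0 0 0 0 0 -7.1 20; 0 0 0 0 0 -5.4 20; 0 0 0 0 0 0 20; 0 0 0 0 0 0 20'
python3 -c "
from h import *
go(.4663,.2102,.139,-2.73)"
```

```text
time: 12.58
position: [0.4155, -0.1336, 0.1388]
tool_rot: [-2.956, -1.062, 0.0]
contact_force: [-0.1, -0.3, 0.1]
grip_width: 0.0269
finger_force: 49.8
time: 13.33
position: [0.4156, -0.1337, 0.1387]
tool_rot: [-2.278, -2.163, 0.0]
contact_force: [-0.0, 0.1, -0.6]
grip_width: 0.0272
finger_force: 49.8
turn rz -0.2 shift tool mm [ 3.459e+02  3.420e+01 -3.000e-01] q6 -0.42 tilt [-0.  0. -1.] t 13.33
```

```bash
python3 -m jog '15 1 0 0 0 0 20; 30 3 0 0 0 0 20; 38 4 0 0 0 0 20; 38 4 0 0 0 0 20; 38 4 0 0 0 0 20; 38 4 0 0 0 0 20; 38 4 0 0 0 0 20; 38 4 0 0 0 0 20; 38 4 0 0 0 0 20; 25 2 0 0 0 0 20; 10 0 0 0 0 0 20; 0 0 0 0 0 0 20'
python3 -m jog '0 0 0 0 0 0 20; 0 0 0 0 0 0 20; 0 0 0 0 0 0 20'
python3 - <<'E'
from h import *
go(.4663,.2102,.139,-2.73)
d=grab("wrist","w7");p=status.state()["position"];print(p)
z=p[2]+.0215
h=cv2.cvtColor(d["color"],cv2.COLOR_RGB2HSV).astype(int);m=(h[...,2]>110)&(h[...,1]<80)
c=tuple(int(v) for v in proj(d,(p[0],p[1],z)));k=np.zeros(m.shape,np.uint8);cv2.circle(k,c,85,1,-1);print(c)
for b in blobs(m&(k>0),100):
    g=np.array([plane(d,q,z)[:2] for q in cv2.boxPoints(b[2])]);e=[g[1]-g[0],g[2]-g[1]]
    print(b[0],(g.mean(0)-p[:2]).round(4),[(round(1000*np.linalg.norm(v),1),round(np.degrees(np.arctan2(v[1],v[0]))%180,1)) for v in e])
E
```

```text
time: 14.33
position: [0.4668, 0.212, 0.1384]
tool_rot: [-2.273, -2.168, -0.0]
contact_force: [-0.5, -0.3, -1.5]
grip_width: 0.0267
finger_force: 49.8
time: 14.58
position: [0.4666, 0.2085, 0.1385]
tool_rot: [2.278, 2.163, -0.002]
contact_force: [-0.3, -0.2, -0.4]
grip_width: 0.0274
finger_force: 49.8
turn rz -0.2 shift tool mm [ 1.6 -0.4 -0.5] q6 0.34 tilt [-0.001 -0.001 -1.   ] t 14.58
[0.46672618 0.20862596 0.13860333]
(251, 260)
[281. 302.] [ 0.0146 -0.027 ] [(np.float64(22.3), np.float64(88.7)), (np.float64(5.3), np.float64(177.1))]
[222.  301.5] [-0.0173 -0.0251] [(np.float64(5.3), np.float64(177.1)), (np.float64(22.9), np.float64(85.5))]
[319.5 256.5] [0.0347 0.0001] [(np.float64(16.5), np.float64(177.1)), (np.float64(19.3), np.float64(92.5))]
[184.8500061  238.95002747] [-0.033   0.0128] [(np.float64(42.3), np.float64(65.7)), (np.float64(14.5), np.float64(157.1))]
[251. 257.] [-0.0003 -0.0009] [(np.float64(17.1), np.float64(177.1)), (np.float64(70.3), np.float64(88.2))]
```

View pics/w7.png

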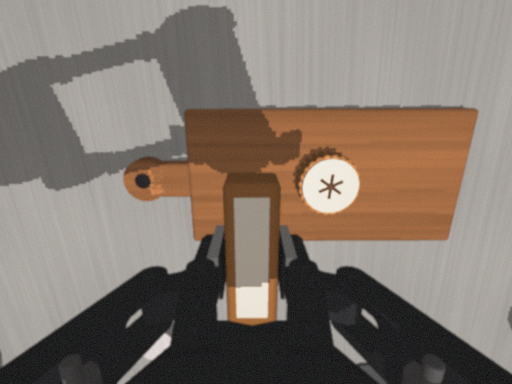

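The w7 view shows the finger cake held square to the board. Its stripe is centred at (251,257) and the tart at (330,185) is clear of it. I'll lower it now.

```bash
python3 -m jog '1 0 12 0 0 0 20; 1 0 30 0 0 0 20; 0 0 32 0 0 0 20; 0 0 22 0 0 0 20; 0 0 12 0 0 0 20; 0 0 6 0 0 0 20; 0 0 2 0 0 0 20; 0 0 0 0 0 0 20; 0 0 0 0 0 0 20; 0 0 0 0 0 0 20'
python3 -c "
from h import *
go(.4666,.2102,.020,-2.73)"
```

```text
time: 15.47
position: [0.468, 0.2122, 0.0237]
tool_rot: [2.275, 2.165, 0.003]
contact_force: [-0.3, -0.3, -0.5]
grip_width: 0.027
finger_force: 49.8
turn rz -0.1 shift tool mm [-2.1 -1.3  3.7] q6 0.34 tilt [ 0.002  0.001 -1.   ] t 15.47
```

```bash
python3 -m jog '-1 -1 2 0 0 0 20; 0 0 1 0 0 0 20; 0 0 0 0 0 0 20; 0 0 0 0 0 0 20'; python3 -m jog '0 0 0.5 0 0 0 20; 0 0 0 0 0 0 20';python3 -c "
from h import *
go(.4666,.2102,.020,-2.73)"
```

```text
time: 15.8
position: [0.4661, 0.2112, 0.02]
tool_rot: [2.275, 2.166, 0.001]
contact_force: [-1.0, -0.7, 3.7]
grip_width: 0.027
finger_force: 50.2
time: 15.97
position: [0.4661, 0.2112, 0.02]
tool_rot: [2.275, 2.166, 0.001]
contact_force: [-1.6, -0.6, 7.4]
grip_width: 0.027
finger_force: 51.0
turn rz -0.1 shift tool mm [-1.   0.5 -0. ] q6 0.34 tilt [ 0.001 -0.    -1.   ] t 15.97
```

```bash
python3 -m jog '0 0 0 0 0 0 29; 0 0 0 0 0 0 32; 0 0 0 0 0 0 36; 0 0 0 0 0 0 40; 0 0 0 0 0 0 42; 0 0 -5 0 0 0 42; 0 0 -15 0 0 0 42; 0 0 -30 0 0 0 42; 0 0 -35 0 0 0 42; 0 0 -35 0 0 0 42; 0 0 -35 0 0 0 50; 0 0 -25 0 0 7 55'
python3 -m jog '0 0 0 0 0 7.1 74; 0 0 0 0 0 7.1 74; 0 0 0 0 0 7.1 74; 0 0 0 0 0 7.1 74; 0 0 0 0 0 7.1 74; 0 0 0 0 0 7.1 74; 0 0 0 0 0 7.1 74; 0 0 0 0 0 7.1 74; 0 0 0 0 0 4 74; 0 0 0 0 0 0 74; 0 0 0 0 0 0 74'
python3 - <<'E'
from h import *
d=grab("wrist","w8");go(.5765,-.299,.2,-70)
h=cv2.cvtColor(d["color"],cv2.COLOR_RGB2HSV).astype(int);m=(h[...,2]>100)&(h[...,1]<90)
for nm,P in(("tart",(.5402,.2067,.042)),("finger",(.4663,.2102,.042))):
    c=tuple(int(v) for v in proj(d,P));k=np.zeros(m.shape,np.uint8);cv2.circle(k,c,36,1,-1)
    b=max(blobs(m&(k>0)),key=lambda b:b[1]);g=np.array([plane(d,q,.042)[:2] for q in cv2.boxPoints(b[2])]);e=[g[1]-g[0],g[2]-g[1]]
    print(nm,c,b[0],g.mean(0).round(4),[(round(1000*np.linalg.norm(v),1),round(np.degrees(np.arctan2(v[1],v[0]))%180,1)) for v in e])
E
```

```text
time: 16.97
position: [0.4667, 0.2115, 0.2027]
tool_rot: [2.404, 2.02, 0.006]
contact_force: [0.9, 0.3, 0.4]
grip_width: 0.0549
finger_force: 0.0
time: 17.88
position: [0.4658, 0.2112, 0.1992]
tool_rot: [3.096, 0.532, 0.0]
contact_force: [-0.3, -0.1, 0.8]
grip_width: 0.0738
finger_force: 0.0
turn rz -0.5 shift tool mm [-70.5 517.2  -0.8] q6 1.52 tilt [ 0. -0. -1.] t 17.93
tart (278, 110) [277.5 110. ] [0.5399 0.208 ] [(np.float64(51.0), np.float64(109.5)), (np.float64(51.4), np.float64(22.7))]
finger (252, 172) [252.0868988  173.05575562] [0.466  0.2101] [(np.float64(18.5), np.float64(176.9)), (np.float64(70.6), np.float64(87.7))]
```

```bash
python3 -m jog '-2 17 0 0 0 0 74; -5 37 0 0 0 0 74; -5 37 0 0 0 0 74; -5 37 0 0 0 0 74; -5 37 0 0 0 0 74; -5 37 0 0 0 0 74; -5 37 0 0 0 0 74; -5 37 0 0 0 0 74; -5 37 0 0 0 0 74; -5 37 0 0 0 0 74; -5 37 0 0 0 0 74; -5 37 0 0 0 0 74'
python3 -m jog '-5 37 0 0 0 0 74; -5 37 0 0 0 0 70; -3 19 0 0 0 0 70; 0 0 0 0 0 0 70; 0 0 0 0 0 0 70; 0 0 0 0 0 0 70'
python3 - <<'E'
from h import *
d=grab("wrist","w9");print(status.state()["position"])
h=cv2.cvtColor(d["color"],cv2.COLOR_RGB2HSV).astype(int)
c=tuple(int(v) for v in proj(d,(.5765,-.299,.028)));print(c)
k=np.zeros(h.shape[:2],np.uint8);cv2.circle(k,c,42,1,-1);m=(h[...,1]>70)&((h[...,0]<22)|(h[...,0]>165))&(h[...,2]>20)&(k>0)
m=cv2.morphologyEx(m.astype(np.uint8),cv2.MORPH_OPEN,np.ones((3,3)))
for b in blobs(m,200):
    g=np.array([plane(d,q,.028)[:2] for q in cv2.boxPoints(b[2])]);e=[g[1]-g[0],g[2]-g[1]]
    print(b[0],b[2],g.mean(0).round(4),[(round(1000*np.linalg.norm(v),1),round(np.degrees(np.arctan2(v[1],v[0]))%180,1)) for v in e])
go(.5765,-.299,.03,-70)
E
```

```text
time: 18.93
position: [0.5528, -0.2096, 0.1992]
tool_rot: [-3.096, -0.53, -0.0]
contact_force: [0.7, 0.6, 0.4]
grip_width: 0.0742
finger_force: 0.0
time: 19.43
position: [0.571, -0.2988, 0.1988]
tool_rot: [-3.095, -0.529, 0.001]
contact_force: [-0.0, 0.0, 0.4]
grip_width: 0.0702
finger_force: 0.0
[ 0.57107573 -0.29837899  0.19907679]
(253, 165)
[252.5 165.5] ((252.5, 165.5), (41.0, 41.0), 90.0) [ 0.5761 -0.2979] [(np.float64(47.5), np.float64(109.5)), (np.float64(49.8), np.float64(20.8))]
turn rz -0.6 shift tool mm [  4.9   2.6 169.1] q6 0.64 tilt [-0.001  0.001 -1.   ] t 19.48
```

View pics/w9.png

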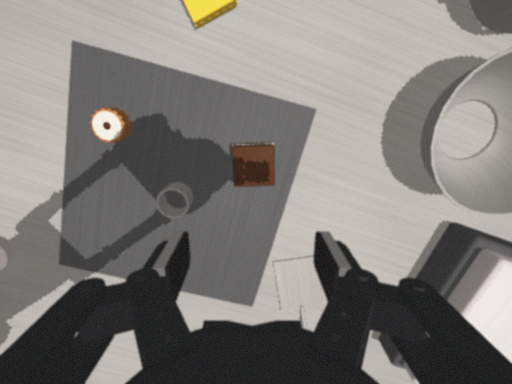

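The w9 view shows the brown square cake at (253,164), parallel to the tool. The yellow block is well away at (208,8) and the cutter is at (174,199).

```bash
python3 -m jog '2 0.5 12 0 0 0 70; 2 1 32 0 0 0 70; 1 0 38 0 0 0 70; 0 0 38 0 0 0 70; 0 0 33 0 0 0 70; 0 0 18 0 0 0 70; 0 0 10 0 0 0 70; 0 0 6 0 0 0 70; 0 0 0 0 0 0 70; 0 0 0 0 0 0 70; 0 0 0 0 0 0 70'
python3 -c "
from h import *
go(.576,-.298,.006,-70);print(status.state()['position'])"
```

```text
time: 20.4
position: [0.5778, -0.3001, 0.0139]
tool_rot: [3.094, 0.529, 0.004]
contact_force: [0.2, -1.6, -0.5]
grip_width: 0.0703
finger_force: 0.0
turn rz -0.6 shift tool mm [-1.  -2.6  7.9] q6 0.65 tilt [ 0.003 -0.002 -1.   ] t 20.4
[ 0.57783345 -0.30008496  0.01386962]
```

```bash
python3 -m jog '-0.5 -1.5 4 0 0 0 70; 0 0 3 0 0 0 70; 0 0 1 0 0 0 66; 0 0 0 0 0 0 60; 0 0 0 0 0 0 56; 0 0 0 0 0 0 52; 0 0 0 0 0 0 48; 0 0 0 0 0 0 44; 0 0 0 0 0 0 42; 0 0 0 0 0 0 42; 0 0 0 0 0 0 42; 0 0 0 0 0 0 42' 50
python3 -c "
from h import *
go(.576,-.298,.006,-70);print(status.state()['position'])"
```

```text
time: 21.4
position: [0.576, -0.2986, 0.0046]
tool_rot: [3.096, 0.528, 0.001]
contact_force: [0.8, -0.3, 5.8]
grip_width: 0.0492
finger_force: 52.0
turn rz -0.6 shift tool mm [ 0.2 -0.6 -1.4] q6 0.65 tilt [ 0.001 -0.001 -1.   ] t 21.4
[ 0.57602815 -0.29859539  0.00461237]
```

```bash
python3 -m jog '0 0 -8 0 0 0 42; 0 0 -20 0 0 0 42; 0 0 -30 0 0 4 42; 0 0 -30 0 0 6 42; 0 0 -25 0 0 6 42; 0 0 -15 0 0 6 42; 0 0 -7 0 0 0 42; 0 0 0 0 0 0 42; 0 0 0 0 0 0 42'
python3 -c "
from h import *
go(.6251,.2028,.14,-92.73)"
```

```text
time: 22.15
position: [0.5751, -0.2979, 0.1384]
tool_rot: [-3.14, 0.069, 0.002]
contact_force: [-0.6, 0.8, -1.3]
grip_width: 0.0491
finger_force: 51.5
turn rz 0.2 shift tool mm [  26.1 -502.5   -1.3] q6 1.03 tilt [-0.001  0.001 -1.   ] t 22.15
```

```bash
python3 -m jog '1 -17 0 0 0 0 42; 2 -37 0 0 0 0 42; 2 -37 0 0 0 0 42; 2 -37 0 0 0 0 42; 2 -37 0 0 0 0 42; 2 -37 0 0 0 0 42; 2 -37 0 0 0 0 42; 2 -37 0 0 0 0 42; 2 -37 0 0 0 0 42; 2 -37 0 0 0 0 42; 2 -37 0 0 0 0 42; 2 -37 0 0 0 0 42'
python3 -m jog '2 -37 0 0 0 0 42; 1 -30 0 0 0 0 42; 0 -11 0 0 0 0 42; 0 0 0 0 0 0 42; 0 0 0 0 0 0 42; 0 0 0 0 0 0 42'
python3 - <<'E'
from h import *
go(.6251,.2028,.0186,-92.73)
d=grab("wrist","w10");p=status.state()["position"];print(p);z=p[2]+.0234
h=cv2.cvtColor(d["color"],cv2.COLOR_RGB2HSV).astype(int)
c=tuple(int(v) for v in proj(d,(*p[:2],z)));print(c)
l=[proj(d,(p[0]+a,p[1]+b,z)).round() for a in(-.025,.025) for b in(-.025,.025)];print(l)
E
```

```text
time: 23.15
position: [0.6162, 0.1269, 0.1371]
tool_rot: [3.141, -0.069, -0.006]
contact_force: [-0.5, 0.3, -0.7]
grip_width: 0.0492
finger_force: 51.5
time: 23.65
position: [0.6238, 0.2007, 0.1381]
tool_rot: [3.139, -0.072, -0.003]
contact_force: [0.2, 0.6, -0.6]
grip_width: 0.0491
finger_force: 51.5
turn rz 0.1 shift tool mm [  1.4  -2.4 119.5] q6 1.82 tilt [-0.002 -0.002 -1.   ] t 23.65
[0.6241249  0.20033505 0.13848605]
(252, 261)
[array([302., 301.]), array([208., 304.]), array([303., 214.]), array([198., 218.])]
```

View pics/w10.png

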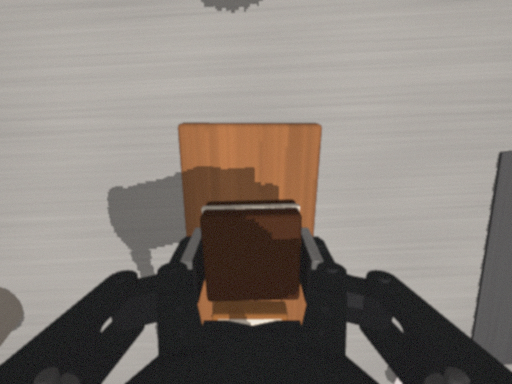

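The w10 view shows the square cake held level at (251,256), parallel to the board's far edge (row 124) and centred across the board.

```bash
python3 -m jog '0.5 -1 12 0 0 0 42; 0 -1 30 0 0 0 42; 0 0 32 0 0 0 42; 0 0 22 0 0 0 42; 0 0 12 0 0 0 42; 0 0 5 0 0 0 42; 0 0 2 0 0 0 42; 0 0 0 0 0 0 42; 0 0 0 0 0 0 42; 0 0 0 0 0 0 42'
python3 -c "
from h import *
go(.6247,.2028,.0186,-92.73)"
```

```text
time: 24.53
position: [0.6264, 0.2041, 0.0257]
tool_rot: [-3.14, 0.072, -0.005]
contact_force: [0.6, 0.1, 0.1]
grip_width: 0.0495
finger_force: 51.5
turn rz 0.1 shift tool mm [-1.7  1.4  7.1] q6 1.83 tilt [ 0.003  0.001 -1.   ] t 24.53
```

```bash
python3 -m jog '-1 0.5 3 0 0 0 42; 0 0 2 0 0 0 42; 0 0 1 0 0 0 42; 0 0 0 0 0 0 42; 0 0 0 0 0 0 42; 0 0 0 0 0 0 42'
python3 -c "
from h import *
go(.6247,.2028,.0186,-92.73)"
```

```text
time: 25.03
position: [0.6241, 0.2036, 0.0186]
tool_rot: [3.141, -0.072, 0.0]
contact_force: [-1.3, -0.8, 5.3]
grip_width: 0.0494
finger_force: 52.0
turn rz 0.1 shift tool mm [ 0.7  0.7 -0. ] q6 1.83 tilt [ 0. -0. -1.] t 25.03
```

```bash
python3 -m jog '0 0 0 0 0 0 52; 0 0 0 0 0 0 56; 0 0 0 0 0 0 60; 0 0 0 0 0 0 64; 0 0 0 0 0 0 64; 0 0 -5 0 0 0 64; 0 0 -18 0 0 0 64; 0 0 -32 0 0 0 64; 0 0 -35 0 0 0 64; 0 0 -35 0 0 0 64; 0 0 -35 0 0 0 64; 0 0 -20 0 0 0 64'
python3 -m jog '-10 0 0 0 0 0 64; -30 0 0 0 0 0 64; -38 0 0 0 0 0 64; -30 0 0 0 0 0 64; -12 0 0 0 0 0 64; 0 0 0 0 0 0 64; 0 0 0 0 0 0 64; 0 0 0 0 0 0 64'
python3 - <<'E'
from h import *
d=grab("wrist","w11")
h=cv2.cvtColor(d["color"],cv2.COLOR_RGB2HSV).astype(int)
go(.565,-.1248,.2,-90)
for P in((.6247,.2028,.042),(.6497,.2028,.042),(.5402,.2067,.042)):print(proj(d,P).round(),h[tuple(proj(d,P).astype(int)[::-1])])
c=tuple(int(v) for v in proj(d,(.6247,.2028,.042)))
k=np.zeros(h.shape[:2],np.uint8);cv2.circle(k,c,38,1,-1)
m=(h[...,2]<85)&(h[...,1]>70)&(k>0)
for b in blobs(cv2.morphologyEx(m.astype(np.uint8),cv2.MORPH_OPEN,np.ones((3,3))),200):
    g=np.array([plane(d,q,.042)[:2] for q in cv2.boxPoints(b[2])]);e=[g[1]-g[0],g[2]-g[1]]
    print(b[0],b[2],g.mean(0).round(4),[(round(1000*np.linalg.norm(v),1),round(np.degrees(np.arctan2(v[1],v[0]))%180,1)) for v in e])
E
```

```text
time: 26.03
position: [0.6258, 0.2039, 0.2032]
tool_rot: [-3.139, 0.072, -0.01]
contact_force: [0.0, 0.1, 0.9]
grip_width: 0.0639
finger_force: 0.0
time: 26.7
position: [0.5061, 0.2091, 0.1982]
tool_rot: [-3.141, 0.072, -0.003]
contact_force: [0.8, -0.2, -0.3]
grip_width: 0.0638
finger_force: 0.0
turn rz -2.7 shift tool mm [ 58.8 333.9  -1.9] q6 1.88 tilt [ 0.002  0.    -1.   ] t 26.75
[252.  60.] [  9 129  89]
[251.  32.] [ 13 153 153]
[252. 144.] [ 11 136 111]
```

View pics/w11.png

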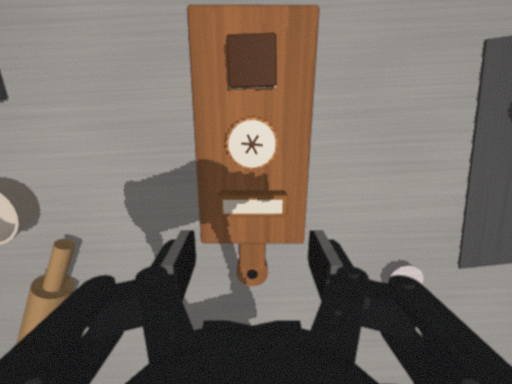

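The w11 view shows the finger cake (252,206), tart (252,144) and square (252,60) in one line on the board. Now the tartlet.

```bash
python3 -m jog '3 16 0 0 0 0 64; 8 35 0 0 0 0 64; 8 35 0 0 0 0 64; 8 35 0 0 0 0 64; 8 35 0 0 0 0 64; 8 35 0 0 0 0 64; 8 35 0 0 0 0 64; 8 35 0 0 0 0 64; 8 35 0 0 0 0 64; 5 24 0 0 0 0 64; 3 11 0 0 0 0 64; 0 0 0 0 0 0 64'
python3 -m jog '0 0 0 0 0 0 64; 0 0 0 0 0 0 64'
python3 - <<'E'
from h import *
d=load("w11");h=cv2.cvtColor(d["color"],cv2.COLOR_RGB2HSV).astype(int)
c=tuple(int(v) for v in proj(d,(.6247,.2028,.042)));k=np.zeros(h.shape[:2],np.uint8);cv2.circle(k,c,38,1,-1)
m=((h[...,2]<105)&(k>0)).astype(np.uint8);b=max(blobs(cv2.morphologyEx(m,cv2.MORPH_OPEN,np.ones((3,3)))),key=lambda b:b[1])
g=np.array([plane(d,q,.042)[:2] for q in cv2.boxPoints(b[2])]);e=[g[1]-g[0],g[2]-g[1]]
print("sq",b[2],g.mean(0).round(4),[(round(1000*np.linalg.norm(v),1),round(np.degrees(np.arctan2(v[1],v[0]))%180,1)) for v in e])
d=grab("wrist","w12");P=(.565,-.1248,.026);h=cv2.cvtColor(d["color"],cv2.COLOR_RGB2HSV).astype(int)
c=tuple(int(v) for v in proj(d,P));k=np.zeros(h.shape[:2],np.uint8);cv2.circle(k,c,22,1,-1)
m=(h[...,2]>90)&(h[...,1]<80)&(k>0);b=max(blobs(m),key=lambda b:b[1]);e=cv2.fitEllipse(b[3]);q=plane(d,e[0],.026);print(c,b[1],e,q)
print(tri(d,e[0],load("scene0"),(210.5,214.5)))
go(q[0],q[1],.006)
E
```

```text
time: 27.75
position: [0.5656, -0.1283, 0.1974]
tool_rot: [3.14, -0.078, 0.0]
contact_force: [-0.1, -0.3, -0.6]
grip_width: 0.0636
finger_force: 0.0
time: 27.92
position: [0.564, -0.1238, 0.1978]
tool_rot: [-3.14, 0.071, 0.001]
contact_force: [-0.4, 0.1, -0.3]
grip_width: 0.0639
finger_force: 0.0
sq ((250.0, 61.0), (56.0, 50.0), 90.0) [0.6227 0.2054] [(np.float64(49.2), np.float64(87.4)), (np.float64(51.8), np.float64(178.9))]
(252, 169) 547.5 ((252.22108459472656, 168.95790100097656), (26.193098068237305, 26.71299934387207), 77.71307373046875) [ 0.56513545 -0.12446614  0.026     ]
(array([ 0.56534799, -0.12517009,  0.02806564]), np.float64(0.0014827373347791682))
turn rz 0 shift tool mm [  1.3   1.1 191.9] q6 1.28 tilt [-0.     0.001 -1.   ] t 27.97
```

```bash
python3 -m jog '0.5 0.5 12 0 0 0 64; 0.5 0 32 0 0 0 64; 0 0 38 0 0 0 64; 0 0 38 0 0 0 64; 0 0 33 0 0 0 64; 0 0 18 0 0 0 64; 0 0 10 0 0 0 62; 0 0 6 0 0 0 60; 0 0 3 0 0 0 60; 0 0 0 0 0 0 60; 0 0 0 0 0 0 60'
python3 -c "
from h import *
go(.5651,-.1246,.0055);print(status.state()['position'])"
```

```text
time: 28.88
position: [0.5662, -0.1257, 0.0094]
tool_rot: [3.14, -0.071, 0.004]
contact_force: [-0.0, -0.4, -0.4]
grip_width: 0.0599
finger_force: 0.0
turn rz 0 shift tool mm [-1.1 -1.1  3.9] q6 1.28 tilt [ 0.003 -0.001 -1.   ] t 28.88
[ 0.56617071 -0.1257021   0.00942649]
```

```bash
python3 -m jog '-0.5 -0.5 2.5 0 0 0 56; 0 0 1 0 0 0 52; 0 0 0 0 0 0 48; 0 0 0 0 0 0 44; 0 0 0 0 0 0 40; 0 0 0 0 0 0 36; 0 0 0 0 0 0 32; 0 0 0 0 0 0 32; 0 0 0 0 0 0 32; 0 0 0 0 0 0 32' 40
python3 -c "
from h import *
go(.5651,-.1246,.0055);print(status.state())"
```

```text
time: 29.72
position: [0.5648, -0.1252, 0.0051]
tool_rot: [3.14, -0.072, 0.001]
contact_force: [-0.8, 0.3, 6.0]
grip_width: 0.0377
finger_force: 40.3
turn rz 0 shift tool mm [ 0.2 -0.6 -0.4] q6 1.28 tilt [ 0.001 -0.    -1.   ] t 29.72
{'time': 29.7167, 'q': array([-3.38377185e-01,  4.90776917e-01,  1.79829282e+00, -1.27774437e-04,
        8.51762575e-01,  1.27841471e+00]), 'qvel': array([-0.0011341 , -0.0013486 , -0.00125042,  0.00017052, -0.00149129,
        0.00046955]), 'tau': array([ 1.36698477e-02, -4.35667241e+01, -1.61882025e+01, -2.34539839e-03,
       -3.29314191e-01, -1.34081603e-02]), 'position': array([ 0.56483365, -0.12523699,  0.00507708]), 'tool_rot': array([ 3.14043756e+00, -7.21036831e-02,  1.08845692e-03]), 'contact_force': array([-0.7760733 ,  0.31234911,  6.02071225]), 'wrist_torque': array([ 0.1105654 ,  0.11845431, -0.03592502]), 'finger_force': 40.272724628448486, 'grip_width': 0.03772025773005454}
```

```bash
python3 -m jog '0 0 -8 0 0 0 32; 0 0 -22 0 0 0 32; 0 0 -35 0 0 0 32; 0 -8 -36 0 0 0 32; 0 -18 -36 0 0 0 32; 1 -28 -25 0 0 0 32; 1 -34 -20 0 0 0 32; 1 -38 -10 0 0 0 32; 1 -38 0 0 0 0 32; 0 -38 0 0 0 0 32; 0 -38 0 0 0 0 32; 0 -38 0 0 0 0 32'
python3 -m jog '0 -30 0 0 0 0 32; 0 -16 0 0 0 0 32; 0 -7 0 0 0 0 32; 0 0 0 0 0 0 32; 0 0 0 0 0 0 32; 0 0 0 0 0 0 32'
python3 - <<'E'
from h import *
d=grab("wrist","w13");p=status.state()["position"];print(p);go(.6247,.2028,.0431,-92.73)
g=cv2.cvtColor(d["color"],cv2.COLOR_RGB2HSV).astype(int);print(proj(d,(.6247,.2028,.042)).round(1))
print("corners",[proj(d,(.6247+a,.2028+b,.042)).round() for a in(-.025,.025) for b in(-.025,.025)])
z=p[2]+.0209;print("tartlet expected",proj(d,(*p[:2],z)).round(1))
c=tuple(int(v) for v in proj(d,(*p[:2],z)));k=np.zeros(g.shape[:2],np.uint8);cv2.circle(k,c,38,1,-1)
m=(g[...,2]>100)&(g[...,1]<80)&(k>0);b=max(blobs(m),key=lambda b:b[1]);e=cv2.fitEllipse(b[3]);print(e,plane(d,e[0],z)-[*p[:2],z])
cv2.imwrite("pics/crop13.png",cv2.resize(d["color"][40:320,150:350,::-1],None,fx=2,fy=2))
E
```

```text
time: 30.72
position: [0.5809, 0.1542, 0.1968]
tool_rot: [3.141, -0.072, 0.0]
contact_force: [0.2, -0.5, 0.5]
grip_width: 0.038
finger_force: 40.2
time: 31.22
position: [0.5837, 0.204, 0.1965]
tool_rot: [3.14, -0.074, -0.001]
contact_force: [-0.2, 0.3, -0.0]
grip_width: 0.0377
finger_force: 40.2
[0.58376147 0.2038477  0.19654356]
turn rz 0.0 shift tool mm [ 41.   -1.  153.4] q6 1.84 tilt [-0.    -0.001 -1.   ] t 31.27
[250.7 137.1]
corners [array([274., 159.]), array([229., 161.]), array([273., 112.]), array([226., 114.])]
tartlet expected [252.2 258.9]
((251.44288635253906, 256.4970397949219), (55.7228889465332, 61.81346130371094), 90.3763198852539) [0.00142271 0.00031898 0.        ]
```

View pics/crop13.png

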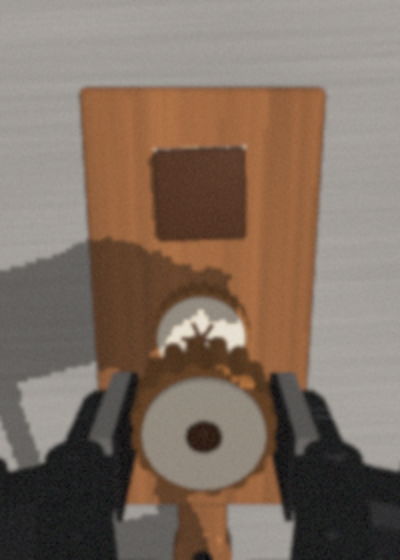

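The crop shows the square with corners at full-image (226,114), (273,114), (273,160) and (228,160), matching the prediction. The tartlet is held with its berry at (252,258). Placing it now.

```bash
python3 -m jog '8 0 0 0 0 0 32; 16 -0.5 10 0 0 0 32; 12 -0.5 25 0 0 0 32; 4 0 35 0 0 0 32; 0 0 32 0 0 0 32; 0 0 22 0 0 0 32; 0 0 12 0 0 0 32; 0 0 6 0 0 0 32; 0 0 2 0 0 0 32; 0 0 0 0 0 0 32; 0 0 0 0 0 0 32; 0 0 0 0 0 0 32'
python3 -c "
from h import *
go(.6241,.2028,.0431,-92.73)"
```

```text
time: 32.27
position: [0.625, 0.2048, 0.0544]
tool_rot: [-3.14, 0.072, -0.005]
contact_force: [0.3, 0.1, -0.2]
grip_width: 0.0372
finger_force: 40.2
turn rz 0.1 shift tool mm [-0.8  2.  11.3] q6 1.83 tilt [ 0.003  0.001 -1.   ] t 32.27
```

```bash
python3 -m jog '0 0.8 4 0 0 0 32; 0 0 3 0 0 0 32; 0 0 2 0 0 0 32; 0 0 0 0 0 0 32; 0 0 0 0 0 0 32; 0 0 0 0 0 0 32'
python3 -c "
from h import *
go(.6241,.2028,.0431,-92.73)"
```

```text
time: 32.77
position: [0.6237, 0.2038, 0.0435]
tool_rot: [3.141, -0.072, -0.0]
contact_force: [0.2, -0.2, 0.2]
grip_width: 0.0376
finger_force: 40.3
turn rz 0.1 shift tool mm [0.5 0.9 0.4] q6 1.83 tilt [-0. -0. -1.] t 32.77
```

```bash
python3 -m jog '0.4 0.7 0.5 0 0 0 32; 0 0 0.3 0 0 0 32; 0 0 0 0 0 0 32; 0 0 0 0 0 0 32'
python3 -c "
from h import *
go(.6241,.2028,.0431,-92.73)"
```

```text
time: 33.1
position: [0.6241, 0.2031, 0.0431]
tool_rot: [-3.141, 0.072, -0.0]
contact_force: [-1.2, -0.6, 2.9]
grip_width: 0.0377
finger_force: 40.4
turn rz 0.1 shift tool mm [-0.   0.3  0. ] q6 1.83 tilt [ 0.  0. -1.] t 33.1
```

```bash
python3 -m jog '0 0 0 0 0 0 40; 0 0 0 0 0 0 43; 0 0 0 0 0 0 47; 0 0 0 0 0 0 52; 0 0 0 0 0 0 56; 0 0 -4 0 0 0 56; 0 0 -15 0 0 0 56; 0 0 -30 0 0 0 56; 0 0 -35 0 0 0 56; 0 0 -35 0 0 0 56; 0 0 -25 0 0 0 56; 0 0 -10 0 0 0 56'
python3 -m jog '-10 0 0 0 0 0 56; -30 0 0 0 0 0 56; -38 0 0 0 0 0 56; -22 0 0 0 0 0 56; -8 0 0 0 0 0 56; 0 0 0 0 0 0 56; 0 0 0 0 0 0 56; 0 0 0 0 0 0 56'
python3 - <<'E'
from h import *
d=grab("wrist","w14");t=grab("top","t14");s=grab("scene","s14")
h=cv2.cvtColor(d["color"],cv2.COLOR_RGB2HSV).astype(int)
for nm,P,r in(("tart",(.5402,.2067,.042),34),("tartlet",(.6247,.2028,.064),22),("finger",(.4663,.2102,.042),36)):
    c=tuple(int(v) for v in proj(d,P));k=np.zeros(h.shape[:2],np.uint8);cv2.circle(k,c,r,1,-1)
    m=(h[...,2]>100)&(h[...,1]<90)&(k>0);b=max(blobs(m),key=lambda b:b[1],default=None)
    if b: print(nm,c,b[0],plane(d,b[0],P[2]).round(4),b[2][1])
print(proj(t,(.6247,.2028,.064)),proj(s,(.6247,.2028,.064)))
o=np.zeros((600,800,3),np.uint8);o[:384,:400]=d["color"][:,56:456]
o[:400,400:]=cv2.resize(s["color"][90:240,250:400],(400,400))
o[400:600,:]=cv2.resize(t["color"][140:290,60:430],None,fx=1,fy=1)[0:1] if 0 else 0
o[390:590,0:400]=cv2.resize(t["color"][140:290,140:440],(400,200))
o[400:590,400:653]=cv2.resize(s["color"][145:295,80:280],(253,190))
cv2.imwrite("pics/fin.png",o[:,:,::-1])
E
```

```text
time: 34.1
position: [0.6262, 0.2035, 0.202]
tool_rot: [-3.139, 0.072, -0.013]
contact_force: [-0.2, -0.5, -0.0]
grip_width: 0.0561
finger_force: 0.0
time: 34.77
position: [0.5174, 0.208, 0.1961]
tool_rot: [3.141, -0.072, 0.001]
contact_force: [0.5, 0.5, -0.5]
grip_width: 0.0559
finger_force: 0.0
tart (251, 153) [251.  153.5] [0.5405 0.2074 0.042 ] (47.0, 46.0)
tartlet (251, 68) [251.   68.5] [0.6247 0.2036 0.064 ] (37.0, 34.0)
finger (251, 215) [251.5 215.5] [0.4661 0.2103 0.042 ] (13.0, 59.0)
[183.12743915 166.28361834] [350.7268073  167.78489202]
```

View pics/fin.png

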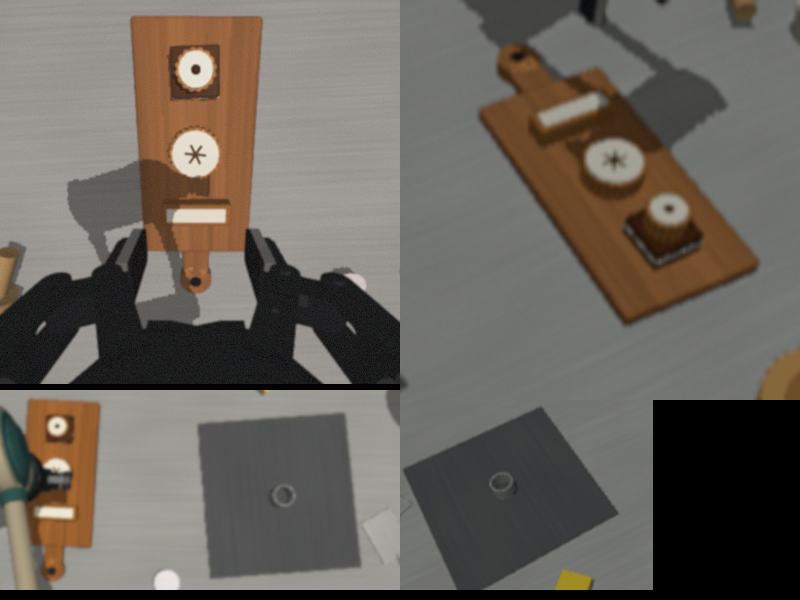

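The final views show the finger, tart and square with tartlet in one line along the middle of the board. All are upright, measured within 1 mm of plan, with gaps of about 30 mm. The cutter stands alone on the sheet and the gripper touches nothing.

```bash
python3 -c "
from cell import job
print(job.sign_off())"
```

```text
the job is handed in; nothing more can be done
None
```

The job is handed in, about 35 s of the 96 s used: finger cake, tart and square are in line on the board with gaps of about 3 cm, the tartlet sits centred on the square, and the cutter ring was left where it stood.

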